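# Start and screw home the twist top of a pill crusher

## Robot

A 6-joint arm with a two-finger parallel gripper is mounted at the origin on the work surface. World frame = base frame: x ahead of the robot, y to its left, z up, the work surface at z = 0. Lengths are in m, angles in degrees, forces in N, time in s.
With the tool pointing down it reaches from about 0.375 to 0.9 m from the base axis. Payload 3.1 kg.
Tool frame: the origin (TCP) lies on the mounting face of the last link; the fingertips stand 182 mm ahead of it and the grasp point (between the pads) lies 164 mm ahead of it; z points along the fingers, y is the line along which they close (so a half turn about z gives the same grasp; the last joint's range is limited). The gripper opens to 87 mm and grips with 3 to 60 N. Pads are 19 mm wide; open, the fingers measure 117 mm over their backs; the gripper's body (75 mm by 190 mm) begins 51 mm behind the grasp point.
Start: joints at [-73.367, 30.224, 82.088, -0, 67.689, -10.227], TCP at [0.282, -0.558, 0.405] pointing down, gripper open.
Joint ranges: [-176.69, 176.69], [-43.24, 126.21], [12.49, 139.97], [-82, 262], [0, 151.66], [-163.58, 163.58]. Speed limits (degrees/s): [159.86, 159.86, 180, 180, 180, 180].

## Interface

Orientations are given as [roll, pitch, yaw] about the fixed x, y, z axes, in that order (R = Rz(yaw) Ry(pitch) Rx(roll)).
In Python, from plant import sensors, cams, job_done, look_for gives the robot as it stands.
- The arm moves only by the tool step_arm, never from a script. Its argument "moves" is a list of rows, each a list of 3 entries, a list of its own where there are three numbers: the finger opening in mm, from 0 to 87, then the shift along the tool's x, y, z in mm, then the turn, a rotation vector about the tool's x, y, z in rad. A call has 1 to 12 rows; each row shifts and turns the commanded pose from where the row before left it, along the tool's axes as they then stand; what a row does not reach is not made up. A row lasts 1/10 s, in which the tool goes at most 50 mm and 8.59 degrees, less where a joint would pass 70% of its speed; a pose out of reach is approached as far as the arm can. A call is refused whole if a number of a shift passes 50 or a number of a turn 0.15, either way. A call with a gripper value outside its range is refused whole. The fingers move at their own pace and stop on an object; "force" is the grip in N (left out, the last holds). Time passes only in rows, so rows that do not move let the fingers close. It gives the time, the measured TCP pose, the force, the opening and the grip force at its end, in the units of the state.
- sensors.state(): the state, without advancing time (a new reading comes with each control period).
- cams.read_camera(name): name is "scene" or "top" or "wrist"; returns a dict with "frame" (480x640x3 uint8, blue, green, red), "intrinsics" (3x3 intrinsics, pixels), "R" (3x3) and "t" (3): a world point X has camera coordinates R X + t; the wrist camera has in their place "tool_from_camera" (4x4, takes a point from camera to tool coordinates, whose origin is the TCP and whose axes are the flange's). Camera axes: x right, y down, z forward; pixel columns grow to the right and rows downward; lengths in m; the calibration is good to about 2 mm. A picture is of the moment at which its call begins: read the wrist's pose just before it. There is no depth.
- job_done(): hands the job in; it is judged then, once.
Trained networks look in a picture, given as the dict that the camera call returned (one of the last four; its "shot" number tells which), for a name from the list of things; names that differ only in an ending like _2 or _b are one class to them, and where a whole thing is asked for, a point or a joint stands for the part that bears it (a point fixed in the world has none). Each returns a list of dicts, best first, with "conf" (0 to 1); they miss things now and then, are a little off and sometimes report something else, mostly with a low value. They report only what shows in the picture. A call takes as long as a camera call. They do not tell look-alikes from the thing itself.
- look_for(picture, thing): "centre" ([x, y, z] in m, in the coordinates of the camera as it stood for that picture, good to about 4 mm: the middle of the surface that is visible of it).
The state is a dict: "clock": time; "joints": joint angles; "qd": joint speeds; "tau": joint torques, N m; "tcp_pos": TCP position; "tool_rot": TCP orientation; "ft_force": force on the tool from outside, world axes, zero at the start; "torque": the same for the moment, N m; "finger_gap": finger opening in m; "grasp_force": force on a finger pad.
Only numpy, scipy, OpenCV 4.12 (cv2) and the standard library are available. Lean on these libraries where they do the work, as an engineer would, in place of code of your own. Each camera call takes 0.05 s, during which the arm holds its last target. There are 200 camera calls.

## Task

Put the twist-handle top back on the steel pill crusher on the tray and screw it fully home, its flange down flush on the rim, then let go of it. Start the thread gently and by feel: it has only one right start, and half a turn from it the thread catches crossed and binds almost at once, so at early resistance stop, back it off, lift it, go half a turn round and start again. Do not press hard or wring the crusher round on its soft foot, and leave the bottles, the bowl and the magnifier where they are.

Things in the scene. Friction and masses are not known exactly. Their poses are not given: they have to be found in the camera images.
- crusher: Soft black silicone foot of the pill crusher, stuck to the tray: disc 72 mm across, 13 mm high, small pull tab. In it stands the stainless cup, an open cylinder 54 mm in outer diameter. Origin: centre of the foot's underside, on the tray floor; z up. Its yaw does not tell where the thread starts lie.
- mouth (a point): Centre of the cup's rim, on its upright axis, 66 mm above the tray floor. Inside the wall, two thread lips level with the rim leave a mouth 34 mm across. Between the lips are two gaps of 80 degrees, half a turn apart, at an unknown angle: there the top's lugs drop in. Clockwise of each gap (seen from above) a thread channel falls under the lip at 24 mm per turn.
- top: Stainless twist-handle top, 0.2 kg, 75 mm high, standing upright: pestle 30 mm in diameter, 36 mm long (2 mm play all round); flange 54 mm in diameter, 7 mm thick; stem 15 mm thick, 15 mm high; handle. Under the handle's ends two lugs 6.5 mm wide reach out to r 20 mm, the one at -x 3 mm higher. Origin: centre of the pestle's underside, z up, x along the handle.
- seat (a point): Centre of the flange's underside, 36 mm above the top's origin. Above the rim it stands about 13.5 mm with a lug on the lips, 5.5 mm dropped in half a turn wrong (crossed), 3 mm in the right start, 0 screwed home. From the right start it runs home in 1.2 to 2.2 rad clockwise, under 0.1 N m at a light push until it seats; crossed, it binds within 1 rad.
- bar (a point): Centre of the twist handle, a bar 56 mm long (along the top's x), 13 mm thick (y) and 17 mm high, rounded edges, 66.5 mm above the top's origin (23.5 mm above the flange's upper face). Clockwise seen from above tightens.
- foot_sink (a joint): How far the cup is pressed down into its soft foot, m; 0 when free. It begins to yield at about 4 N of push and then sinks 1 mm per 4 N.
- foot_twist (a joint): How far the cup is wrung round on its soft foot, rad, clockwise from above positive; 0 when free. It springs at 2.2 N m per rad.
- bottle_a: Amber dropper bottle, 33 mm diameter, 104 mm high with its rubber bulb, standing; origin: centre of its underside. To be left alone.
- bottle_b: Second amber dropper bottle, same size; origin: centre of its underside. To be left alone.
- bowl: Small glass bowl, 84 mm across, 36 mm high; origin: centre of its underside. To be left alone.
- magnifier: Folded acrylic magnifier, 56 by 88 mm, 9 mm high, lying flat; origin: centre of its underside. To be left alone.
There are look-alikes about, which are no part of the job. Leave any yellow look-alike of the top alone.

How it is judged:
By the outcome, as a careful person would: the job done as asked, in the order asked, and still so for the second after the job is handed in, with the robot touching nothing.
It also fails if it takes over 72 s, if anything falls off the work surface, if the arm or the gripper's body presses on something with over 40 N, if the wrist force passes 120 N, or if a joint passes its speed limit or range.

## Working session

There is one attempt and no reset: what is moved stays moved. The work goes in short steps, Python scripts to look and compute and a tool call to move; the robot and the scene stay as the last step left them, time stands still between calls to the robot, and variables do not carry over. Pictures are saved under pics/ and viewed, at most 10 in all, crops included, and the job is handed in when it is done.

Besides the shell and the picture viewer there is one more tool, called after "Call:" as a command line: name --argument value ..., lists and objects as JSON in quotes. step_arm: Moves the arm, as the interface text tells. Its arguments: {"type":"object","properties":{"moves":{"type":"array"},"force":{"type":"number"}},"required":["moves"]}

```bash
ls; mkdir -p pics; cat > h.py <<'E'
import numpy as np, cv2
from plant import sensors, cams, job_done, look_for
from scipy.spatial.transform import Rotation as Ro
def shot(n):
    s=sensors.state(); p=cams.read_camera(n)
    if n=="wrist":
        T=np.eye(4); T[:3,:3]=Ro.from_euler('xyz',s['tool_rot'],degrees=True).as_matrix(); T[:3,3]=s['tcp_pos']
        W=T@np.array(p['tool_from_camera'])   # world_from_cam
    else:
        W=np.eye(4); W[:3,:3]=np.array(p['R']).T; W[:3,3]=-np.array(p['R']).T@np.array(p['t'])
    p['W']=W; return p
def find(p,th):
    q={k:v for k,v in p.items() if k!='W'}
    return [(round(d['conf'],2),np.round((p['W']@np.r_[d['centre'],1])[:3],4)) for d in look_for(q,th)]
def ray(p,uv):
    K=np.array(p['intrinsics']); d=p['W'][:3,:3]@np.linalg.solve(K,np.r_[uv,1.]); return p['W'][:3,3],d/np.linalg.norm(d)
def proj(p,X):
    c=np.linalg.inv(p['W'])@np.r_[X,1]; u=np.array(p['intrinsics'])@c[:3]; return u[:2]/u[2]
def tri(rs):
    A=sum(np.eye(3)-np.outer(d,d) for o,d in rs); b=sum((np.eye(3)-np.outer(d,d))@o for o,d in rs); return np.linalg.solve(A,b)
E
python3 - <<'E'
from h import *
print(sensors.state())
for n in ["scene","top"]:
    p=shot(n); cv2.imwrite(f"pics/{n}0.png",p['frame'])
    for t in ["crusher","top","bottle_a","bowl","magnifier"]: 
        f=find(p,t); print(n,t,[(c,x.tolist(),proj(p,x).round().tolist()) for c,x in f])
E
```

```text
pics
{'clock': 0.0, 'joints': array([-7.33676579e+01,  3.02797976e+01,  8.21564622e+01, -1.73022863e-03,
        6.76905199e+01, -1.02254143e+01]), 'qd': array([ 0.02749422, -0.00344891, -0.14852461,  0.08203332, -0.05986651,
       -0.05891845]), 'tau': array([-1.13148275e-05, -4.40040350e+01, -1.76594067e+01,  6.32911082e-02,
        5.81861415e-02, -1.63769496e-04]), 'tcp_pos': array([ 0.28230166, -0.55722436,  0.40376187]), 'tool_rot': array([-1.79874950e+02, -2.09322207e-02,  2.68583921e+01]), 'ft_force': array([-0.66290979,  0.36829919,  0.00540794]), 'torque': array([-0.03452487, -0.00083294,  0.00828045]), 'grasp_force': 0.0, 'finger_gap': 0.08681947054589359}
scene crusher [(0.61, [0.549, 0.1245, 0.0105], [339.0, 337.0])]
scene top [(0.7, [0.2026, -0.3383, 0.044], [338.0, 114.0]), (0.62, [0.5201, -0.0869, 0.0507], [291.0, 246.0]), (0.59, [0.2382, -0.2441, 0.0436], [349.0, 143.0]), (0.29, [0.6678, -0.1241, 0.0635], [222.0, 268.0])]
scene bottle_a [(0.83, [0.6683, -0.0569, 0.0628], [238.0, 292.0]), (0.74, [0.5395, 0.1017, 0.0699], [337.0, 316.0]), (0.56, [0.6709, -0.1254, 0.0668], [220.0, 267.0])]
scene bowl [(0.64, [0.657, 0.1379, 0.0255], [299.0, 372.0])]
scene magnifier [(0.94, [0.6605, 0.0256, 0.0135], [266.0, 330.0])]
top crusher [(0.6, [0.5202, 0.0908, 0.009], [237.0, 217.0])]
top top [(0.74, [0.5214, -0.0914, 0.0516], [325.0, 216.0]), (0.59, [0.5209, 0.0922, 0.0115], [236.0, 217.0])]
top bottle_a [(0.52, [0.6643, -0.0688, 0.0627], [315.0, 144.0]), (0.51, [0.6664, -0.1311, 0.0653], [346.0, 143.0]), (0.37, [0.524, 0.0913, 0.0135], [237.0, 215.0])]
top bowl [(0.82, [0.6666, 0.1461, 0.0211], [212.0, 146.0])]
top magnifier [(0.71, [0.6639, 0.0219, 0.0176], [272.0, 149.0]), (0.64, [0.5444, 0.1027, 0.0602], [228.0, 202.0])]
```

```bash
python3 - <<'E'
import cv2,numpy as np
a=cv2.imread('pics/scene0.png')[80:420,150:450]; b=cv2.imread('pics/top0.png')[100:300,150:400]
a=cv2.resize(a,None,fx=1.75,fy=1.75)[:595]; b=cv2.resize(b,None,fx=3,fy=3)
cv2.imwrite('pics/a.png',a);cv2.imwrite('pics/b.png',b)
E
```

```text
(no output)
```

View pics/a.png

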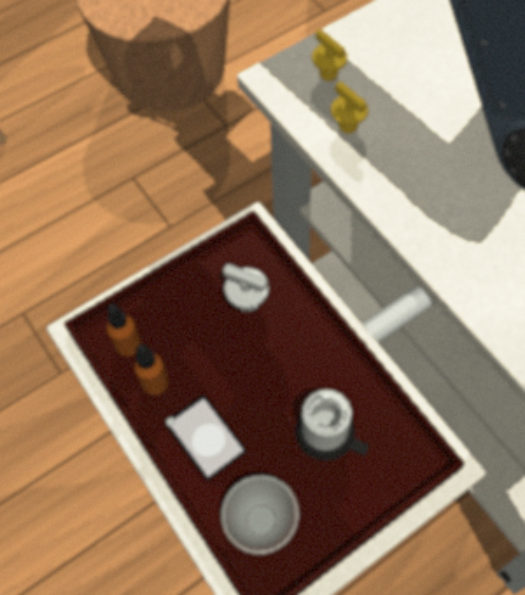

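View pics/b.png

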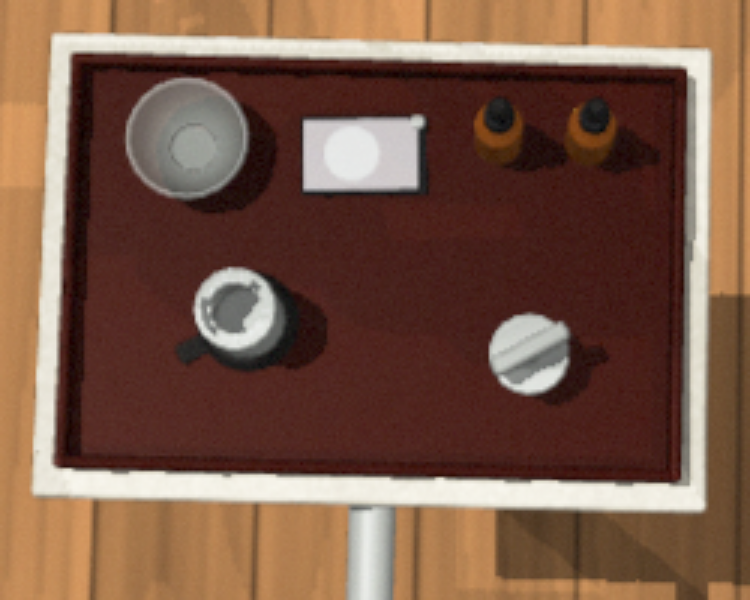

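The scene picture shows the steel top at (289, 244) and the cup at (336, 320). The yellow look-alikes are on the table at the top. In the top view the top is at (327, 217) with its bar at about 114° world yaw, and the cup mouth is at (229, 203).

Call:
step_arm --moves '[[87, [34, -30, 0], [0, 0, 0]], [87, [34, -30, 0], [0, 0, 0]], [87, [34, -30, 0], [0, 0, 0]], [87, [34, -30, 0], [0, 0, 0]], [87, [34, -30, 0], [0, 0, 0]], [87, [34, -30, 0], [0, 0, 0]], [87, [34, -30, 0], [0, 0, 0]], [87, [34, -30, 0], [0, 0, 0]], [87, [34, -30, 0], [0, 0, 0]], [87, [34, -30, 0], [0, 0, 0]], [87, [34, -30, 0], [0, 0, 0]], [87, [30, -26, 0], [0, 0, 0]]]'

```text
clock: 1.8
tcp_pos: [0.4824, -0.0553, 0.4051]
tool_rot: [180.0, -0.0, 26.9]
ft_force: [0.1, 0.1, 0.2]
finger_gap: 0.0868
grasp_force: 0.0
```

Call:
step_arm --moves '[[87, [0, 0, 0], [0, 0, -0.15]], [87, [0, 0, 0], [0, 0, -0.15]], [87, [0, 0, 0], [0, 0, -0.15]], [87, [0, 0, 0], [0, 0, -0.15]], [87, [0, 0, 0], [0, 0, -0.15]], [87, [0, 0, 0], [0, 0, -0.15]], [87, [0, 0, 0], [0, 0, -0.15]], [87, [0, 0, 0], [0, 0, -0.15]], [87, [0, 0, 0], [0, 0, -0.15]], [87, [0, 0, 0], [0, 0, -0.15]], [87, [0, 0, 0], [0, 0, 0]]]'

```text
clock: 2.9
tcp_pos: [0.482, -0.0574, 0.4049]
tool_rot: [180.0, 0.0, 112.8]
ft_force: [-0.2, -0.3, 0.8]
finger_gap: 0.0869
grasp_force: 0.0
```

```bash
python3 - <<'E'
from h import *
p=shot("wrist"); cv2.imwrite("pics/w1.png",p['frame']); print(p['W'].round(3),np.array(p['tool_from_camera']).round(3),p['intrinsics'])
for t in ["crusher","top","bar","mouth"]: print(t,find(p,t))
E
```

```text
[[ 0.922  0.376  0.094  0.455]
 [ 0.388 -0.895 -0.22   0.003]
 [ 0.001  0.24  -0.971  0.385]
 [ 0.     0.     0.     1.   ]] [[ 0.    -0.971 -0.239  0.066]
 [ 1.     0.     0.001 -0.001]
 [-0.001 -0.239  0.971  0.02 ]
 [ 0.     0.     0.     1.   ]] [[402.03029913   0.         317.14175293]
 [  0.         402.03029913 238.00626566]
 [  0.           0.           1.        ]]
crusher [(0.83, array([0.5173, 0.0929, 0.0151])), (0.65, array([0.5419, 0.1028, 0.0661]))]
top [(0.63, array([ 0.5115, -0.0896,  0.0483]))]
bar [(0.81, array([ 0.509 , -0.0858,  0.0486]))]
mouth [(0.91, array([0.5153, 0.0852, 0.0161])), (0.43, array([0.6653, 0.1448, 0.0203]))]
```

View pics/w1.png

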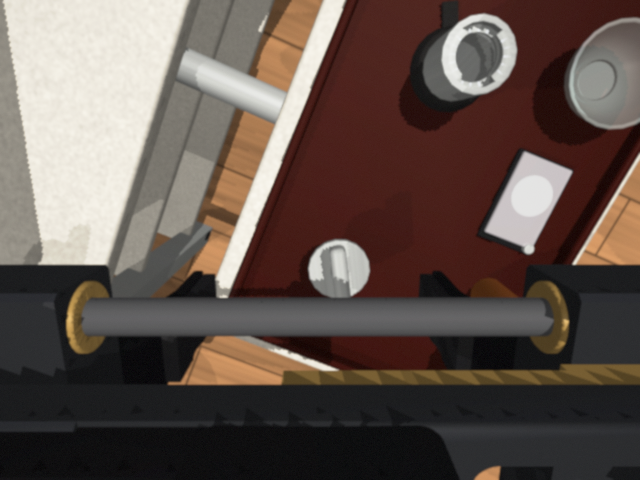

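Wrist view: cup mouth at (480, 55), with its thread gaps not yet resolved. The top is at (338, 268) with its bar running almost vertically in the image. Next I move the camera in over the cup.

Call:
step_arm --moves '[[87, [15, 26, 21], [0, 0, 0]], [87, [15, 26, 21], [0, 0, 0]], [87, [15, 26, 21], [0, 0, 0]], [87, [15, 26, 21], [0, 0, 0]], [87, [0, 0, 0], [0, 0, 0]], [87, [0, 0, 0], [0, 0, 0]]]'

```text
clock: 3.75
tcp_pos: [0.5545, 0.0387, 0.3201]
tool_rot: [-179.9, -0.0, 112.9]
ft_force: [0.2, -0.2, -0.1]
finger_gap: 0.0871
grasp_force: 0.0
```

```bash
python3 - <<'E'
from h import *
s=sensors.state(); print(s['tcp_pos'],s['tool_rot'],s['joints'])
p=shot("wrist"); np.savez('w2.npz',W=p['W'],K=p['intrinsics'],f=p['frame'])
for t in ["crusher","mouth"]: print(t,[(c,x,proj(p,x)) for c,x in find(p,t)])
cv2.imwrite("pics/w2.png",cv2.resize(p['frame'][0:260,190:530],(785,600)))
q=shot("top"); np.savez('t2.npz',W=q['W'],K=q['intrinsics'],f=q['frame'])
E
```

```text
[0.55452217 0.03866003 0.32006117] [-1.79898568e+02 -3.83103527e-02  1.12850750e+02] [-7.52648618e+00  3.15545764e+01  9.66550244e+01 -2.31822661e-02
  5.18972813e+01 -3.03629480e+01]
crusher []
mouth [(0.82, array([0.516 , 0.1285, 0.0088]), array([318.33683905,  92.24873242]))]
```

View pics/w2.png

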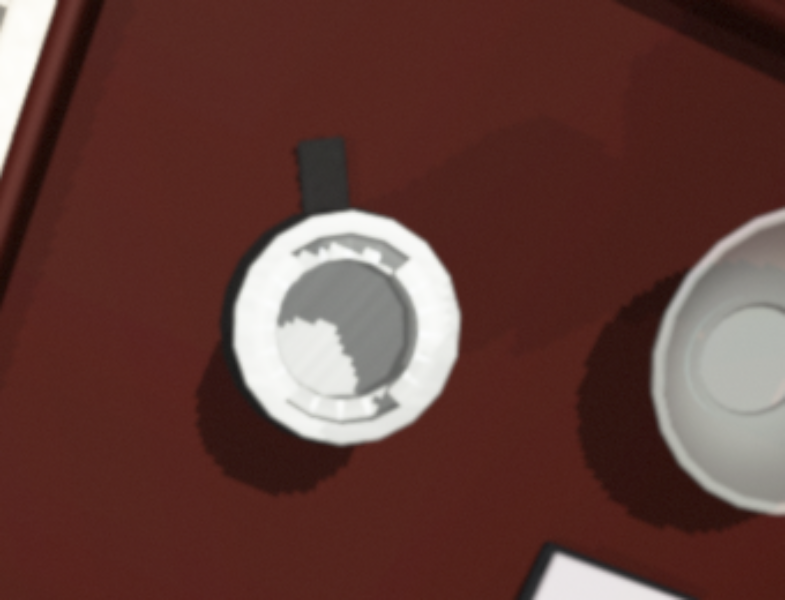

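Wrist close-up: rim centre at about (340, 142) in the full frame. The two gaps lie nearly straight up and down in the image, rotated about 3° clockwise, so the gap axis is at yaw ≈110°. Now I triangulate the rim and move the camera over the top.

```bash
cat >> h.py <<'E'
def white(p,c,r,lo=150):
    """centroid/minEnclosing of the grey-bright blob near c"""
    f=p['frame'].astype(int); m=((f.min(2)>110)&(f.max(2)-f.min(2)<40)).astype(np.uint8)
    k=np.zeros_like(m); cv2.circle(k,tuple(int(v) for v in c),r,1,-1); m&=k
    cs,_=cv2.findContours(m,cv2.RETR_EXTERNAL,cv2.CHAIN_APPROX_NONE); c=max(cs,key=cv2.contourArea)
    return cv2.fitEllipse(cv2.convexHull(c)), cv2.minAreaRect(c)
E
python3 - <<'E'
from h import *
P={}
for n,c,r in [('w2',(340,142),58),('t2',(228,203),17)]:
    z=np.load(n+'.npz'); p=dict(W=z['W'],intrinsics=z['K'],frame=z['f']); e,m=white(p,c,r); print(n,e); P[n]=(p,e)
for a,b in [(P['w2'][1][0],P['t2'][1][0]),((340.3,141.7),(228.3,202.7))]:
    rs=[ray(P['w2'][0],a),ray(P['t2'][0],b)]; X=tri(rs); print(X,[np.linalg.norm(np.cross(X-o,d)) for o,d in rs])
    for o,d in rs: print(' at z.08',o+d*(.08-o[2])/d[2])
E
```

```text
w2 ((339.6080322265625, 141.4434051513672), (98.3020248413086, 101.31049346923828), 14.380109786987305)
t2 ((222.31944274902344, 194.18408203125), (7.200840950012207, 14.723382949829102), 57.797447204589844)
[0.53797916 0.09864952 0.17755532] [np.float64(0.004925038788283862), np.float64(0.00492503878828382)]
 at z.08 [0.53891266 0.10301334 0.08      ]
 at z.08 [0.55681063 0.11147029 0.08      ]
[0.54139569 0.10257345 0.06273676] [np.float64(0.0013894141077760466), np.float64(0.0013894141077760269)]
 at z.08 [0.53930506 0.10303474 0.08      ]
 at z.08 [0.54022417 0.09927092 0.08      ]
```

Call:
step_arm --moves '[[87, [-30, 14, 0], [0, 0, 0]], [87, [-35, 14, 0], [0, 0, 0]], [87, [-35, 14, 0], [0, 0, 0]], [87, [-35, 14, 0], [0, 0, 0]], [87, [-35, 7, 0], [0, 0, 0]], [87, [0, 0, 0], [0, 0, 0]], [87, [0, 0, 0], [0, 0, 0]]]'

```text
clock: 4.65
tcp_pos: [0.6782, -0.0957, 0.3212]
tool_rot: [180.0, -0.0, 112.6]
ft_force: [0.1, 0.2, -0.8]
finger_gap: 0.0872
grasp_force: 0.0
```

```bash
python3 - <<'E'
from h import *
s=sensors.state(); print(s['tcp_pos'],s['tool_rot'])
p=shot("wrist"); np.savez('w3.npz',W=p['W'],K=p['intrinsics'],f=p['frame'])
for t in ["top","bar"]: print(t,[(c,x,proj(p,x)) for c,x in find(p,t)])
cv2.imwrite("pics/w3.png",cv2.resize(p['frame'][0:260,190:530],(785,600)))
E
```

```text
[ 0.67817605 -0.09568441  0.32119488] [ 1.79986653e+02 -7.44487771e-03  1.12639430e+02]
top [(0.7, array([ 0.523 , -0.0913,  0.0573]), array([ 78.6908247 , 143.68769553]))]
bar [(0.89, array([ 0.515 , -0.0854,  0.0548]), array([ 70.42466645, 128.82178036]))]
```

View pics/w3.png

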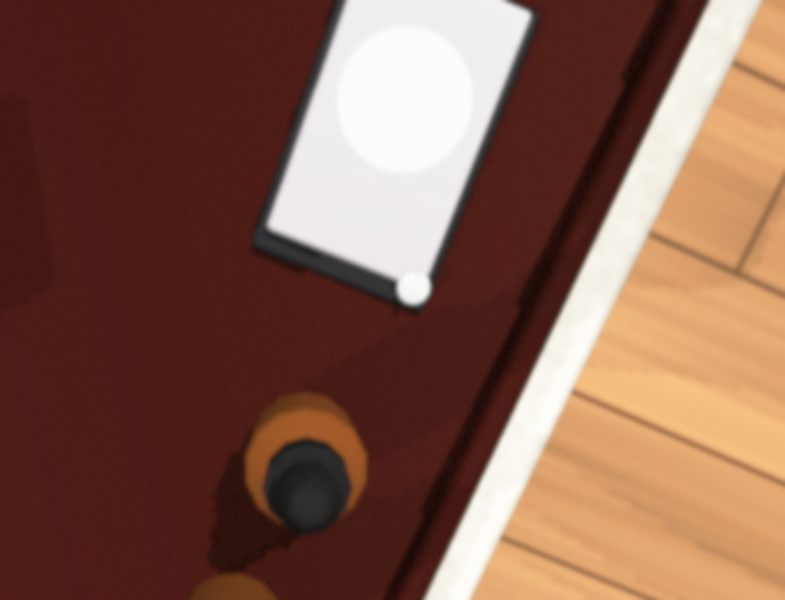

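A sign slip on my part: the view shows the magnifier and a bottle, and the top is off to the left at about (78, 143). Correcting along tool −y.

Call:
step_arm --moves '[[87, [0, -36, 0], [0, 0, 0]], [87, [0, -36, 0], [0, 0, 0]], [87, [0, -36, 0], [0, 0, 0]], [87, [0, -35, 0], [0, 0, 0]], [87, [0, 0, 0], [0, 0, 0]], [87, [0, 0, 0], [0, 0, 0]]]'

```text
clock: 5.4
tcp_pos: [0.5462, -0.149, 0.3214]
tool_rot: [180.0, 0.0, 112.8]
ft_force: [1.2, 0.2, 0.1]
finger_gap: 0.0871
grasp_force: 0.0
```

```bash
python3 - <<'E'
from h import *
s=sensors.state(); print(s['tcp_pos'],s['tool_rot'])
p=shot("wrist"); np.savez('w3.npz',W=p['W'],K=p['intrinsics'],f=p['frame'])
for t in ["top","bar"]: print(t,[(c,x,proj(p,x)) for c,x in find(p,t)])
cv2.imwrite("pics/w4.png",cv2.resize(p['frame'][0:260,190:530],(785,600)))
E
```

```text
[ 0.54617294 -0.14898552  0.32139577] [1.79962334e+02 1.44441235e-02 1.12781864e+02]
top [(0.84, array([ 0.5143, -0.094 ,  0.0479]), array([305.12538201, 144.62294764])), (0.47, array([ 0.6604, -0.1249,  0.0435]), array([487.88730461, 273.83277602]))]
bar [(0.71, array([ 0.5113, -0.0912,  0.0473]), array([302.36651231, 138.34051675]))]
```

View pics/w4.png

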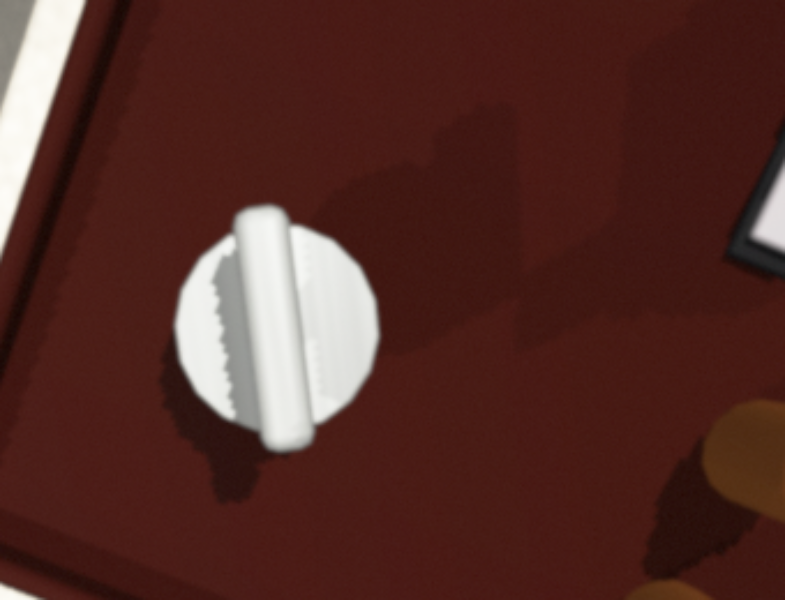

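Close-up of the top: bar ends at crop (262, 212) and (288, 445), centre at about (275, 328). The bar is 6.5° counterclockwise of tool x, so its yaw is ≈119.3°. Now triangulating it.

```bash
python3 - <<'E'
from h import *
L=lambda n:(lambda z:dict(W=z['W'],intrinsics=z['K'],frame=z['f']))(np.load(n+'.npz'))
w2,w3,t2=L('w2'),L('w3'),L('t2'); s=shot('scene')
k=340/785
def go(l,rs):
    X=tri(rs); print(l,X.round(4),[round(float(np.linalg.norm(np.cross(X-o,d)))*1e3,1) for o,d in rs])
    for z in (.07,.08,.09): print('  z',z,[(o+d*(z-o[2])/d[2])[:2].round(4).tolist() for o,d in rs])
bw=ray(w3,(190+275*k,328*k)); bt=ray(t2,(326.7,216)); bs=ray(s,(290,238))
go('bar',[bw,bt]); go('bar3',[bw,bt,bs])
rw=ray(w2,(339.6,141.4)); rt=ray(t2,(228.3,202.7)); rs=ray(s,(150+326/1.75,80+412/1.75))
go('rim',[rw,rt]); go('rim3',[rw,rt,rs])
fw=ray(w3,(190+277*k,328*k)); print('flange z.053',fw[0]+fw[1]*(.053-fw[0][2])/fw[1][2])
E
```

```text
bar [ 0.5165 -0.0922  0.0911] [1.2, 1.2]
  z 0.07 [[0.5163, -0.0913], [0.5188, -0.094]]
  z 0.08 [[0.5164, -0.0912], [0.5176, -0.0937]]
  z 0.09 [[0.5165, -0.0911], [0.5165, -0.0935]]
bar3 [ 0.5171 -0.0924  0.0766] [1.4, 1.7, 0.4]
  z 0.07 [[0.5163, -0.0913], [0.5188, -0.094], [0.5153, -0.0952]]
  z 0.08 [[0.5164, -0.0912], [0.5176, -0.0937], [0.5179, -0.0903]]
  z 0.09 [[0.5165, -0.0911], [0.5165, -0.0935], [0.5206, -0.0854]]
rim [0.541  0.1024 0.0644] [1.6, 1.6]
  z 0.07 [[0.5394, 0.1032], [0.5416, 0.1008]]
  z 0.08 [[0.5389, 0.103], [0.5402, 0.0993]]
  z 0.09 [[0.5384, 0.1029], [0.5389, 0.0978]]
rim3 [0.5402 0.1017 0.0726] [1.8, 1.6, 0.3]
  z 0.07 [[0.5394, 0.1032], [0.5416, 0.1008], [0.5395, 0.1007]]
  z 0.08 [[0.5389, 0.103], [0.5402, 0.0993], [0.5419, 0.1034]]
  z 0.09 [[0.5384, 0.1029], [0.5389, 0.0978], [0.5443, 0.106]]
flange z.053 [ 0.51651835 -0.09136866  0.053     ]
```

Call:
step_arm --moves '[[45, [22, -2, 0], [0, 0, 0]], [45, [22, -2, 0], [0, 0, 0]], [45, [21, -1, 0], [0, 0, 0]], [45, [0, 0, 0], [0, 0, -0.113]], [45, [0, 0, 20], [0, 0, 0]], [45, [0, 0, 20], [0, 0, 0]], [45, [0, 0, 15], [0, 0, 0]], [45, [0, 0, 0], [0, 0, 0]], [45, [0, 0, 0], [0, 0, 0]]]'

```text
clock: 6.5
tcp_pos: [0.5175, -0.0912, 0.2656]
tool_rot: [-180.0, -0.0, 119.3]
ft_force: [0.7, 0.8, 0.5]
finger_gap: 0.0454
grasp_force: 0.0
```

```bash
python3 - <<'E'
from h import *
s=sensors.state(); T=Ro.from_euler('xyz',s['tool_rot'],degrees=True)
print(s['tcp_pos'],s['tool_rot'],s['finger_gap'],s['ft_force'])
print(T.inv().apply(np.array([.5165,-.0912,.241])-s['tcp_pos'])*1e3)
E
```

```text
[ 0.51750201 -0.09124582  0.2656323 ] [-1.79998795e+02 -7.61304976e-03  1.19322940e+02] 0.045399046668283205 [0.66161357 0.78665703 0.4987488 ]
[ 0.52739376 -0.85066301 24.63238608]
```

Call:
step_arm --moves '[[45, [0, -1, 12], [0, 0, 0]], [45, [0, 0, 12], [0, 0, 0]], [45, [0, 0, 0], [0, 0, 0]], [45, [0, 0, 0], [0, 0, 0]], [10, [0, 0, 0], [0, 0, 0]], [10, [0, 0, 0], [0, 0, 0]], [10, [0, 0, 0], [0, 0, 0]], [10, [0, 0, 0], [0, 0, 0]], [10, [0, 0, 0], [0, 0, 0]], [10, [0, 0, 0], [0, 0, 0]]]' --force 25

```text
clock: 7.5
tcp_pos: [0.5162, -0.092, 0.2419]
tool_rot: [180.0, 0.0, 119.3]
ft_force: [1.1, 0.4, 0.2]
finger_gap: 0.0132
grasp_force: 25.0
```

Call:
step_arm --moves '[[10, [0, 0, -10], [0, 0, 0]], [10, [0, 0, -20], [0, 0, 0]], [10, [0, 0, -25], [0, 0, 0]], [10, [0, 0, -25], [0, 0, 0]], [10, [0, 0, 0], [0, 0, 0]], [10, [0, 0, 0], [0, 0, 0]]]'

```text
clock: 8.1
tcp_pos: [0.5158, -0.0919, 0.3221]
tool_rot: [180.0, 0.0, 119.3]
ft_force: [-0.3, 0.3, -1.4]
finger_gap: 0.0136
grasp_force: 25.0
```

Call:
step_arm --moves '[[10, [12, 8, 0], [0, 0, 0]], [10, [20, 14.5, 0], [0, 0, 0]], [10, [20, 14.5, 0], [0, 0, 0]], [10, [20, 14.5, 0], [0, 0, 0]], [10, [20, 14.5, 0], [0, 0, 0]], [10, [20, 14.5, 0], [0, 0, 0]], [10, [20, 15, 0], [0, 0, 0]], [10, [17, 12, 0], [0, 0, 0]], [10, [10, 8, 0], [0, 0, 0]], [10, [0, 0, 0], [0, 0, 0.08]], [10, [0, 0, 0], [0, 0, 0.08]], [10, [0, 0, 0], [0, 0, 0]]]'

```text
clock: 9.3
tcp_pos: [0.5386, 0.1036, 0.3207]
tool_rot: [-179.9, -0.0, 110.1]
ft_force: [0.3, -1.1, -2.4]
finger_gap: 0.0138
grasp_force: 25.0
```

```bash
python3 - <<'E'
from h import *
s=sensors.state(); T=Ro.from_euler('xyz',s['tool_rot'],degrees=True)
print(s['tcp_pos'],s['tool_rot'],s['finger_gap'],s['ft_force'],s['torque'])
print(T.inv().apply(np.array([.5392,.1028,.322])-s['tcp_pos'])*1e3)
p=shot('wrist'); q=shot('scene')
a=cv2.resize(p['frame'][60:320,190:450],(480,480)); b=cv2.resize(q['frame'][250:380,280:410],(480,480))[:, :320]
cv2.imwrite('pics/g.png',np.hstack([a,b]))
E
```

```text
[0.53859207 0.10364444 0.32072252] [-1.79870656e+02 -4.94352298e-02  1.10141110e+02] 0.013750878050623052 [ 0.28198507 -1.10679181 -2.37610982] [ 0.03754817 -0.00173845  0.0294607 ]
[-1.00103342  0.27710129 -1.2789745 ]
```

View pics/g.png

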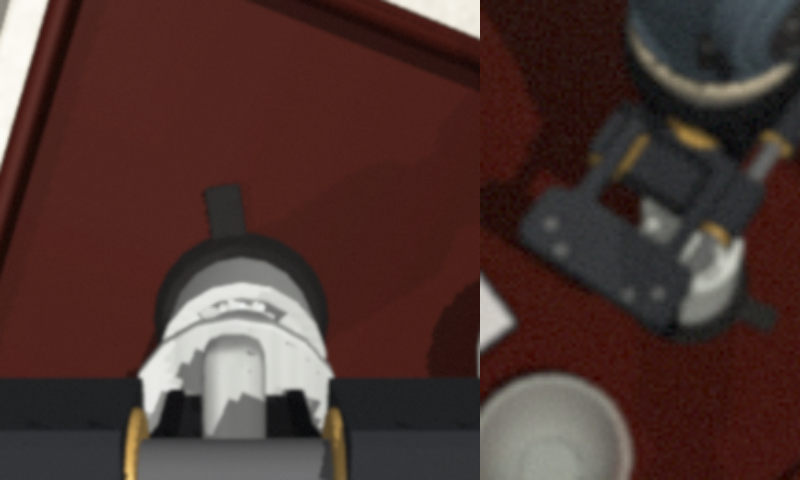

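The view shows the top held over the cup, with the far gap straight ahead of the bar's end. I'll correct 1 mm and lower gently.

Call:
step_arm --moves '[[10, [-1, 0, 4], [0, 0, 0]], [10, [0, 0, 4], [0, 0, 0]], [10, [0, 0, 4], [0, 0, 0]], [10, [0, 0, 4], [0, 0, 0]], [10, [0, 0, 4], [0, 0, 0]], [10, [0, 0, 0], [0, 0, 0]], [10, [0, 0, 0], [0, 0, 0]]]'

```text
clock: 10.1
tcp_pos: [0.5394, 0.1022, 0.3016]
tool_rot: [-180.0, -0.0, 110.1]
ft_force: [-0.2, 0.6, -1.4]
finger_gap: 0.0133
grasp_force: 25.0
```

Call:
step_arm --moves '[[10, [0, 0, 4], [0, 0, 0]], [10, [0, 0, 4], [0, 0, 0]], [10, [0, 0, 3], [0, 0, 0]], [10, [0, 0, 0], [0, 0, 0]], [10, [0, 0, 0], [0, 0, 0]]]'

```text
clock: 10.6
tcp_pos: [0.5394, 0.1022, 0.2906]
tool_rot: [-180.0, -0.0, 110.1]
ft_force: [0.4, -0.1, -1.1]
finger_gap: 0.0134
grasp_force: 25.0
```

Call:
step_arm --moves '[[10, [0, 0, 2], [0, 0, 0]], [10, [0, 0, 2], [0, 0, 0]], [10, [0, 0, 2], [0, 0, 0]], [10, [0, 0, 1], [0, 0, 0]], [10, [0, 0, 0], [0, 0, 0]], [10, [0, 0, 0], [0, 0, 0]]]'

```text
clock: 11.2
tcp_pos: [0.5394, 0.1022, 0.2837]
tool_rot: [-180.0, -0.0, 110.1]
ft_force: [0.1, 0.3, -1.8]
finger_gap: 0.0133
grasp_force: 25.0
```

Call:
step_arm --moves '[[10, [0, 0, 1], [0, 0, 0]], [10, [0, 0, 1], [0, 0, 0]], [10, [0, 0, 1], [0, 0, 0]], [10, [0, 0, 1], [0, 0, 0]], [10, [0, 0, 1], [0, 0, 0]], [10, [0, 0, 0], [0, 0, 0]], [10, [0, 0, 0], [0, 0, 0]]]'

```text
clock: 11.9
tcp_pos: [0.5394, 0.1022, 0.2787]
tool_rot: [-180.0, -0.0, 110.1]
ft_force: [-0.1, -0.2, -2.3]
finger_gap: 0.013
grasp_force: 25.0
```

Call:
step_arm --moves '[[10, [0, 0, 0.5], [0, 0, 0]], [10, [0, 0, 0.5], [0, 0, 0]], [10, [0, 0, 0.5], [0, 0, 0]], [10, [0, 0, 0.3], [0, 0, 0]], [10, [0, 0, 0], [0, 0, 0]], [10, [0, 0, 0], [0, 0, 0]]]'

```text
clock: 12.5
tcp_pos: [0.5394, 0.1022, 0.2769]
tool_rot: [-180.0, -0.0, 110.1]
ft_force: [0.2, 0.2, -2.0]
finger_gap: 0.0134
grasp_force: 25.0
```

```bash
python3 - <<'E'
from h import *
for i in range(4):
    s=sensors.state(); print(s['tcp_pos'].round(4),s['ft_force'].round(2),s['torque'].round(3)); cams.read_camera('top')
E
```

```text
[0.5394 0.1022 0.2769] [ 0.15  0.25 -1.99] [ 0.043 -0.073  0.008]
[0.5394 0.1022 0.277 ] [ 0.22 -0.08 -0.83] [ 0.048 -0.103  0.014]
[0.5394 0.1022 0.277 ] [-0.18  0.36 -1.74] [ 0.    -0.168  0.001]
[0.5394 0.1022 0.277 ] [-0.    0.78 -1.52] [ 0.029 -0.128 -0.056]
```

Call:
step_arm --moves '[[10, [0, 0, 0.5], [0, 0, 0]], [10, [0, 0, 0.5], [0, 0, 0]], [10, [0, 0, 0], [0, 0, 0]], [10, [0, 0, 0], [0, 0, 0]]]'

```text
clock: 13.1
tcp_pos: [0.5394, 0.1022, 0.2759]
tool_rot: [-180.0, -0.0, 110.1]
ft_force: [1.2, 0.5, -1.8]
finger_gap: 0.0136
grasp_force: 25.0
```

Call:
step_arm --moves '[[10, [0, 0, 0.5], [0, 0, 0]], [10, [0, 0, 0.5], [0, 0, 0]], [10, [0, 0, 0], [0, 0, 0]], [10, [0, 0, 0], [0, 0, 0]]]'

```text
clock: 13.5
tcp_pos: [0.5394, 0.1022, 0.2749]
tool_rot: [-180.0, -0.0, 110.1]
ft_force: [-0.4, 0.4, -1.3]
finger_gap: 0.0137
grasp_force: 25.0
```

```bash
python3 - <<'E'
from h import *
for i in range(4):
    s=sensors.state(); print(s['tcp_pos'].round(4),s['ft_force'].round(2),s['torque'].round(3)); cams.read_camera('top')
E
```

```text
[0.5394 0.1022 0.2749] [-0.36  0.42 -1.32] [ 0.003 -0.114 -0.019]
[0.5394 0.1022 0.275 ] [-0.22 -0.77 -1.44] [ 0.024 -0.103  0.016]
[0.5394 0.1022 0.2749] [ 0.13 -0.55 -0.92] [-0.012 -0.088 -0.006]
[0.5394 0.1022 0.275 ] [-0.14 -0.65 -1.1 ] [ 0.033 -0.134 -0.017]
```

Call:
step_arm --moves '[[10, [0, 0, 0.3], [0, 0, 0]], [10, [0, 0, 0.3], [0, 0, 0]], [10, [0, 0, 0], [0, 0, 0]], [10, [0, 0, 0], [0, 0, 0]]]'

```text
clock: 14.1
tcp_pos: [0.5394, 0.1022, 0.2745]
tool_rot: [180.0, 0.0, 110.1]
ft_force: [-0.2, 0.1, 0.1]
finger_gap: 0.0134
grasp_force: 25.0
```

```bash
cat > r.py <<'E'
from h import *
f=[];t=[]
for i in range(4):
    s=sensors.state(); f.append(s['ft_force']);t.append(s['torque']); cams.read_camera('top')
print(s['tcp_pos'].round(4),s['tool_rot'].round(1),np.mean(f,0).round(2),np.mean(t,0).round(3),s['joints'][5].round(1),s['clock'])
E
python3 r.py
```

```text
[0.5394 0.1022 0.2745] [180.    0.  110.1] [0.03 0.26 0.5 ] [-0.002 -0.057  0.006] -21.0 14.25
```

Call:
step_arm --moves '[[10, [0, 0, 0], [0, 0, 0.1]], [10, [0, 0, 0], [0, 0, 0.1]], [10, [0, 0, 0], [0, 0, 0.1]], [10, [0, 0, 0], [0, 0, 0]]]'

```text
clock: 14.7
tcp_pos: [0.5397, 0.1022, 0.2745]
tool_rot: [179.9, 0.0, 92.9]
ft_force: [0.7, -0.2, 0.7]
finger_gap: 0.0135
grasp_force: 25.0
```

```bash
python3 r.py
```

```text
[0.5397 0.1022 0.2745] [179.9   0.   93. ] [ 0.33 -0.17  0.8 ] [-0.016 -0.169 -0.002] -4.0 14.85
```

Call:
step_arm --moves '[[10, [0, 0, 0], [0, 0, 0.1]], [10, [0, 0, 0], [0, 0, 0.1]], [10, [0, 0, 0.2], [0, 0, 0.1]], [10, [0, 0, 0.2], [0, 0, 0.05]], [10, [0, 0, 0], [0, 0, 0]]]'

```text
clock: 15.4
tcp_pos: [0.5393, 0.1022, 0.2741]
tool_rot: [-180.0, 0.0, 72.9]
ft_force: [-1.0, 0.5, 2.8]
finger_gap: 0.0136
grasp_force: 25.0
```

```bash
python3 r.py
```

```text
[0.5393 0.1022 0.2741] [-180.    0.   73.] [-0.68  0.11  2.92] [-0.009  0.014  0.027] 16.1 15.55
```

Call:
step_arm --moves '[[10, [0, 0, 0], [0, 0, 0.1]], [10, [0, 0, 0.2], [0, 0, 0.1]], [10, [0, 0, 0], [0, 0, 0]]]'

```text
clock: 15.9
tcp_pos: [0.5393, 0.1022, 0.2736]
tool_rot: [-180.0, 0.0, 61.5]
ft_force: [0.1, -0.4, 2.0]
finger_gap: 0.0134
grasp_force: 25.0
```

```bash
python3 r.py
```

```text
[0.5393 0.1022 0.2736] [-180.     0.    61.5] [-0.44 -0.01  1.55] [-0.001  0.004  0.024] 27.5 16.05
```

The force drops as the top turns, so the thread is running and the start is right. Following it down at about 0.38 mm per 0.1 rad.

Call:
step_arm --moves '[[10, [0, 0, 0.38], [0, 0, 0.1]], [10, [0, 0, 0.38], [0, 0, 0.1]], [10, [0, 0, 0.38], [0, 0, 0.1]], [10, [0, 0, 0], [0, 0, 0]]]'

```text
clock: 16.5
tcp_pos: [0.5394, 0.1022, 0.2725]
tool_rot: [180.0, -0.0, 44.3]
ft_force: [0.6, 0.2, 0.0]
finger_gap: 0.0135
grasp_force: 25.0
```

```bash
python3 r.py
```

```text
[0.5394 0.1022 0.2725] [180.   -0.   44.3] [-0.3  -0.05  0.81] [ 0.011 -0.036  0.002] 44.7 16.65
```

Call:
step_arm --moves '[[10, [0, 0, 0.4], [0, 0, 0.1]], [10, [0, 0, 0.4], [0, 0, 0.1]], [10, [0, 0, 0], [0, 0, 0]]]'

```text
clock: 17.0
tcp_pos: [0.5397, 0.1021, 0.2719]
tool_rot: [180.0, -0.0, 32.8]
ft_force: [0.5, -2.0, 0.9]
finger_gap: 0.0135
grasp_force: 25.0
```

```bash
python3 r.py
```

```text
[0.5396 0.1021 0.2719] [180.   -0.   32.9] [ 1.06 -1.4   1.1 ] [-0.205 -0.158  0.013] 56.2 17.15
```

Call:
step_arm --moves '[[10, [0, 0, 0.2], [0, 0, 0.08]], [10, [0, 0, 0.1], [0, 0, 0.07]], [10, [0, 0, 0], [0, 0, 0]]]'

```text
clock: 17.5
tcp_pos: [0.5397, 0.1021, 0.2718]
tool_rot: [180.0, -0.1, 24.2]
ft_force: [0.6, -1.4, 2.2]
finger_gap: 0.0136
grasp_force: 25.0
```

```bash
python3 r.py
```

```text
[0.5397 0.1021 0.2718] [180.   -0.   24.3] [ 0.53 -1.72  2.77] [-0.254 -0.155  0.028] 64.8 17.65
```

Call:
step_arm --moves '[[10, [0, 0, 0], [0, 0, 0.08]], [10, [0, 0, 0], [0, 0, 0.07]], [10, [0, 0, 0], [0, 0, 0]]]'

```text
clock: 18.0
tcp_pos: [0.5396, 0.1022, 0.2717]
tool_rot: [180.0, -0.0, 15.6]
ft_force: [1.1, -1.7, 2.5]
finger_gap: 0.0134
grasp_force: 25.0
```

```bash
python3 r.py
```

```text
[0.5396 0.1022 0.2717] [180.   -0.   15.7] [ 1.43 -1.31  3.11] [-0.247 -0.214  0.025] 73.4 18.15
```

Call:
step_arm --moves '[[10, [0, 0, 0], [0, 0, 0.08]], [10, [0, 0, 0], [0, 0, 0.07]], [10, [0, 0, 0], [0, 0, 0]]]'

```text
clock: 18.5
tcp_pos: [0.5396, 0.1021, 0.2717]
tool_rot: [180.0, -0.0, 7.1]
ft_force: [1.8, -2.1, 3.3]
finger_gap: 0.0134
grasp_force: 25.0
```

```bash
python3 r.py
```

```text
[0.5396 0.1021 0.2716] [180.   -0.    7.1] [ 1.63 -2.2   2.86] [-0.358 -0.266  0.113] 82.0 18.65
```

Call:
step_arm --moves '[[10, [0.3, 0.4, 0], [0, 0, 0]], [10, [0, 0, 0], [0, 0, 0.05]], [10, [0, 0, 0], [0, 0, 0.03]], [10, [0, 0, 0], [0, 0, 0]]]'

```text
clock: 19.1
tcp_pos: [0.5398, 0.1018, 0.2716]
tool_rot: [180.0, -0.0, 2.5]
ft_force: [0.4, -2.2, 3.3]
finger_gap: 0.0137
grasp_force: 25.1
```

```bash
python3 r.py
```

```text
[0.5398 0.1018 0.2716] [180.   -0.    2.5] [ 1.08 -2.36  3.26] [-0.353 -0.293  0.213] 86.6 19.25
```

Torque now rises steeply, with z at the home height (30 mm above the grasp height) after 1.88 rad. It's seated, so I ease the wind-up, release and back straight off.

Call:
step_arm --moves '[[10, [0, 0, 0], [0, 0, -0.04]], [10, [0, 0, -0.2], [0, 0, -0.03]], [10, [0, 0, 0], [0, 0, 0]], [40, [0, 0, 0], [0, 0, 0]], [40, [0, 0, 0], [0, 0, 0]], [40, [0, 0, 0], [0, 0, 0]], [40, [0, 0, 0], [0, 0, 0]]]'

```text
clock: 20.0
tcp_pos: [0.5391, 0.1021, 0.2712]
tool_rot: [-180.0, 0.1, 6.4]
ft_force: [0.6, 0.4, -0.3]
finger_gap: 0.0363
grasp_force: 0.0
```

```bash
python3 r.py
```

```text
[0.5395 0.102  0.2715] [-180.     0.     6.4] [0.08 0.06 0.16] [0.011 0.031 0.001] 82.6 20.15
```

Call:
step_arm --moves '[[40, [0, 0, -10], [0, 0, 0]], [40, [0, 0, -20], [0, 0, 0]], [40, [0, 0, -20], [0, 0, 0]], [40, [-15, 0, 0], [0, 0, 0]], [40, [-20, 0, 0], [0, 0, 0]], [40, [-20, 0, 0], [0, 0, 0]], [40, [-10, 0, 0], [0, 0, 0]], [40, [0, 0, 0], [0, 0, 0]]]'

```text
clock: 21.0
tcp_pos: [0.474, 0.0946, 0.3221]
tool_rot: [-180.0, 0.1, 6.4]
ft_force: [0.1, 0.5, 0.6]
finger_gap: 0.0402
grasp_force: 0.0
```

```bash
python3 - <<'E'
from h import *
s=sensors.state(); print(s['tcp_pos'],s['tool_rot'],s['ft_force'])
p=shot('wrist'); q=shot('scene')
np.savez('w5.npz',W=p['W'],K=p['intrinsics'],f=p['frame'])
a=cv2.resize(p['frame'][0:260,190:450],(480,480)); b=cv2.resize(q['frame'][270:370,300:367],(320,480))
cv2.imwrite('pics/e.png',np.hstack([a,b]))
E
```

```text
[0.4740087  0.09463437 0.32214784] [-1.79987845e+02  5.13231421e-02  6.39644678e+00] [0.0723481  0.50800218 0.57746876]
```

View pics/e.png

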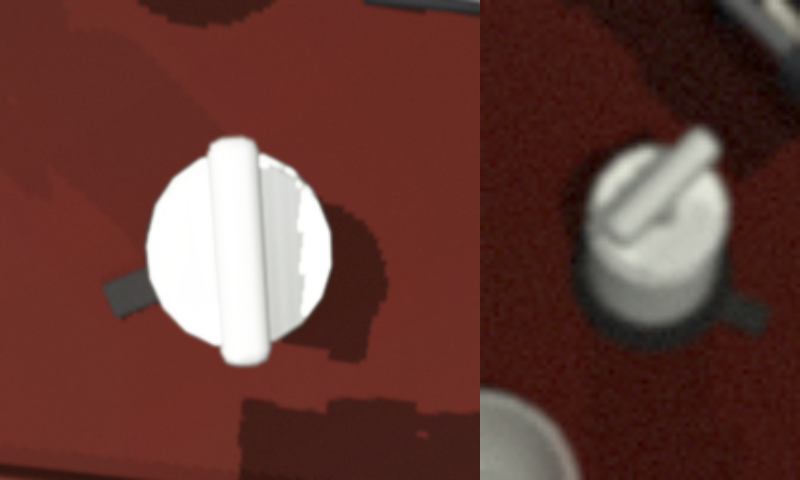

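The wrist view shows the top centred on the cup. The scene view shows the flange flush on the rim all round, and the gripper is clear. Handing in.

```bash
python3 -c "
from plant import job_done; print(job_done())"
```

```text
the job is handed in; nothing more can be done
None
```

I screwed the steel top home on the crusher and let go. It started right first time, ran about 1.8 rad clockwise until torque rose at the home height, and looks flush on the rim; I left everything else alone and handed the job in at about 21 s, with no verdict shown.

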